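# Fill and close a dead-blow mallet head

### The job

Use the scoop to put all three steel balls from the trough into the pocket of the lower mallet-head half (never with the fingers), and stand the scoop aside on the bench or back in the trough. Then set the upper half on the two dowels so that it lies flush on the lower half, and finish while still holding it pressed down firmly, with about 10 to 20 N, without letting go. Leave the glue bottle, handle blank and wrench where they are.

Things in the scene. Friction and masses are not known exactly. Their poses are not given: they have to be found in the camera images.
- lower_half: Lower half of a wooden mallet head on a white jig board screwed to the bench. Origin: centre of the board's underside, on the bench; z up. Board 100 (x) by 150 (y) by 8 mm. Block on it 56 (x) by 124 mm (y), flat top 42 mm above the bench, with an open rectangular pocket in the middle of its top, 38 (x) by 64 mm (y), floor 16 mm above the bench.
- seat (a point): Centre of the lower half's top plane, 42 mm above the bench, over the pocket's middle; axes of the lower half. The upper half's origin must come to lie here. Two upright dowels, 10 mm thick with tapered tips, stand at x = 0, y = -47 and +47 mm from it and rise 16 mm above that plane.
- upper_half: Upper half: loose wooden block, 56 (x) by 124 (y) by 28 mm high, 0.1 to 0.21 kg, lying flat on the bench. Origin: centre of its underside; z up. Two vertical through holes, 12 mm wide, at x = 0, y = -47 and +47 mm. Fits either way round. It starts on one side of the lower half, the trough on the other; which is left or right varies.
- trough: Open steel trough fixed to the bench. Origin: centre of its underside; x lengthwise, roughly away from the robot; z up. Outside 210 (x) by 66 (y) by 30 mm high; walls 5 mm, floor 4 mm thick, 56 mm wide inside, flat from x = -100 to +78 mm; there the +x end wall rises, leaning out at 55 degrees from level, to z = 50 mm. Scoop inside at the -x end, mouth to +x, balls in front.
- scoop: Aluminium scoop, 90 g. Origin: centre of the pan's underside; x out of the mouth, z up. Pan 60 (x) by 48 mm (y), floor 1.6 mm; front edge at x = +30 mm open, no lip, balls climb onto it when it pushes them to the trough's end wall. Rear wall, and side walls x = -28 to +8 mm, 20 mm high. Handle: upright wooden post 18 by 18 mm, axis x = -39, y = 0, from 0 to 95 mm above the underside.
- ball1: Steel ball, polished, 20 mm in diameter, 33 g, origin at its centre; starts on the trough's floor in front of the scoop.
- ball2: Steel ball, polished, 20 mm in diameter, 33 g, origin at its centre; starts on the trough's floor in front of the scoop.
- ball3: Steel ball, polished, 20 mm in diameter, 33 g, origin at its centre; starts on the trough's floor in front of the scoop.
- glue_bottle: Bystander: white bottle, 52 mm in diameter, 120 mm high, standing; origin at the centre of its foot.
- handle_blank: Bystander: wooden bar 26 (x) by 260 (y) by 20 mm high lying on the bench beyond the work; origin at the centre of its underside.
- wrench: Bystander: steel wrench about 170 mm long, lying on the bench at the right; origin at its underside near the middle, long axis x.
Mind the look-alikes: they are no part of the job. Leave any blue or green look-alike of the upper_half alone.

How it is judged:
By the outcome, as a careful person would: the job done as asked, in the order asked, and still so for the second after the job is handed in, while the arm keeps its last pose, push and grip.
It also fails if it takes over 72 s, if anything falls off the work surface, if the arm or the gripper's body presses on something with over 40 N, if the wrist force passes 120 N, or if a joint passes its speed limit or range.

### The arm

A 6-joint arm with a two-finger parallel gripper is mounted at the origin on the work surface. World frame = base frame: x ahead of the robot, y to its left, z up, the work surface at z = 0. Lengths are in m, angles in rad, forces in N, time in s.
With the tool pointing down it reaches from about 0.275 to 0.75 m from the base axis. Payload 10.2 kg.
Tool frame: the origin (TCP) lies midway between the tips of the shut fingers; the grasp point (between the pads) lies 19 mm behind it (env.grip_point_offset is the distance from the TCP to the grasp point, in m); z points along the fingers, y is the line along which they close (so a half turn about z gives the same grasp; the last joint's range is limited). The gripper opens to 85 mm and grips with 20 to 120 N. Pads are 22 mm wide; open, the fingers measure 114 mm over their backs; the gripper's body (76 mm by 85 mm) begins 54 mm behind the grasp point. The pads swing forward as they close: fully open they stand 13 mm farther back than shut.
Start: joints at [-1.344, 0.313, 1.498, -0, 1.331, -0.223], TCP at [0.228, -0.473, 0.231] pointing down, gripper open.
Joint ranges: [-2.94, 2.94], [-0.97, 2.17], [0.19, 2.56], [-1.23, 4.37], [0.02, 3.11], [-2.88, 2.88]. Speed limits (rad/s): [2.39, 2.39, 3.01, 3.14, 3.14, 3.14].

### API

Orientations are given as a unit quaternion [x, y, z, w].
In Python, from plant import env gives the robot as it stands.
- The arm moves only by the tool arm_command, never from a script. Its argument "deltas" is a list of rows, each a list of 7 numbers: the shift along the tool's x, y, z in mm, then the turn, a rotation vector about the tool's x, y, z in degrees, then the gripper command: -1 is shut, 1 is fully open, values between are in proportion. A call has exactly 8 rows; each row shifts and turns the commanded pose from where the row before left it, along the tool's axes as they then stand; what a row does not reach is not made up. A row lasts 1/10 s, in which the tool goes at most 50 mm and 8.59 degrees, less where a joint would pass 70% of its speed; a pose out of reach is approached as far as the arm can. A call is refused whole if a number of a shift passes 50 or a number of a turn 8.59, either way. A call with a gripper value outside its range is refused whole. The fingers move at their own pace and stop on an object; the grip force is fixed at half the most. Time passes only in rows, so rows that do not move let the fingers close, or fill a call up. It gives the time, the measured TCP pose, the force, the opening and the grip force at its end, in the units of the state.
- env.read_state(): the state, without advancing time (a new reading comes with each control period).
- env.grab_frame(name): name is "scene" or "top"; returns a dict with "img" (400x640x3 uint8, red, green, blue), "mtx" (3x3 intrinsics, pixels), "k1" (the pictures are not rectified: a ray, as slopes to the right and down, at radius r is drawn at 1 + k1 r^2 times it, then the intrinsics apply), "R" (3x3) and "t" (3): a world point X has camera coordinates R X + t. Camera axes: x right, y down, z forward; pixel columns grow to the right and rows downward; lengths in m; the calibration is good to about 2 mm. A picture is of the moment at which its call begins. There is no depth.
- env.finish_job(): hands the job in; it is judged then, once.
The state is a dict: "time_s": time; "qpos": joint angles; "joint_vel": joint speeds; "tau": joint torques, N m; "eef_pos": TCP position; "tcp_rot": TCP orientation; "contact_force": force on the tool from outside, world axes, zero at the start; "moment": the same for the moment, N m; "finger_gap": finger opening in m; "gripper_force": force on a finger pad.
Only numpy, scipy, OpenCV 4.12 (cv2) and the standard library are available. Lean on these libraries where they do the work, as an engineer would, in place of code of your own. Each camera call takes 0.05 s, during which the arm holds its last target. There are 200 camera calls.

## Working session

There is one attempt and no reset: what is moved stays moved. The work goes in short steps, Python scripts to look and compute and a tool call to move; the robot and the scene stay as the last step left them, time stands still between calls to the robot, and variables do not carry over. Pictures are saved under pics/ and viewed, at most 10 in all, crops included, and the job is handed in when it is done.

Besides the shell and the picture viewer there is one more tool, called after "Call:" by a JSON object that holds its "api" and its "payload". arm_command: Moves the arm, as the interface text tells. Its arguments: {"type":"object","properties":{"deltas":{"type":"array","items":{"type":"array","items":{"type":"number"}}}},"required":["deltas"]}

```bash
ls; mkdir -p pics; cat > h.py <<'E'
import numpy as np, cv2, json
from plant import env
from scipy.spatial.transform import Rotation as Ro
def shot(n,fn):
    f=env.grab_frame(n); cv2.imwrite(fn,f["img"][:,:,::-1]); np.savez(fn[:-4]+".npz",**{k:np.array(v) for k,v in f.items()}); return f
def load(fn): return dict(np.load(fn))
def ray(f,px):
    p=np.asarray(px,float).reshape(-1,2); K=np.array(f["mtx"]); d=np.c_[(p[:,0]-K[0,2])/K[0,0],(p[:,1]-K[1,2])/K[1,1]]
    s=d.copy()
    for _ in range(20): s=d/(1+float(f["k1"])*(s**2).sum(1,keepdims=True))
    R=np.array(f["R"]);t=np.array(f["t"]).ravel()
    return -R.T@t, np.c_[s,np.ones(len(s))]@R
def plane(f,px,z):
    c,d=ray(f,px); return c+d*((z-c[2])/d[:,2])[:,None]
def tri(f1,p1,f2,p2):
    c1,d1=ray(f1,p1);c2,d2=ray(f2,p2);out=[]
    for a,b in zip(d1,d2):
        s=np.linalg.lstsq(np.c_[a,-b],c2-c1,rcond=None)[0]; P,Q=c1+a*s[0],c2+b*s[1]; out.append([*(P+Q)/2,np.linalg.norm(P-Q)])
    return np.array(out)
def proj(f,X):
    X=np.atleast_2d(X);c=X@np.array(f["R"]).T+np.array(f["t"]).ravel(); s=c[:,:2]/c[:,2:]; s=s*(1+float(f["k1"])*(s**2).sum(1,keepdims=True))
    K=np.array(f["mtx"]); return s*[K[0,0],K[1,1]]+[K[0,2],K[1,2]]
E
python3 - <<'E'
from h import *
np.set_printoptions(precision=4,suppress=True)
for n in("scene","top"):
    f=shot(n,f"pics/{n}0.png"); print(n,f["mtx"],f["k1"],"\n",f["R"],f["t"], "cam",-np.array(f["R"]).T@np.array(f["t"]))
print(env.read_state(),env.grip_point_offset)
E
```

```text
pics
scene [[472.8732   0.     317.3962]
 [  0.     472.8732 193.8184]
 [  0.       0.       1.    ]] 0.04974479717225105 
 [[-0.5851  0.8109 -0.0084]
 [ 0.6189  0.4398 -0.6508]
 [-0.5241 -0.386  -0.7592]] [ 0.336  -0.2983  1.5942] cam [1.2167 0.474  1.019 ]
top [[365.6239   0.     329.5927]
 [  0.     365.6239 196.9709]
 [  0.       0.       1.    ]] -0.028802527337468388 
 [[ 0.0106 -0.9994 -0.0318]
 [-0.997  -0.0081 -0.0763]
 [ 0.076   0.0325 -0.9966]] [-0.0007  0.5782  1.0211] cam [ 0.4988 -0.0292  1.0617]
{'time_s': 0.1, 'qpos': array([-1.3444,  0.3134,  1.4983,  0.    ,  1.331 , -0.2234]), 'joint_vel': array([-0.0001,  0.0001, -0.0008,  0.0001, -0.0018, -0.0004]), 'tau': array([  0.0038, -41.2897, -26.0143,  -0.    ,   0.003 ,   0.    ]), 'eef_pos': array([ 0.2282, -0.4726,  0.2308]), 'tcp_rot': array([ 0.9748,  0.223 ,  0.    , -0.0005]), 'contact_force': array([ 0.0206, -0.0651,  0.1205]), 'moment': array([ 0.    , -0.0255,  0.0398]), 'gripper_force': 0.0, 'finger_gap': 0.08541927041192113} 0.0187
```

View pics/scene0.png

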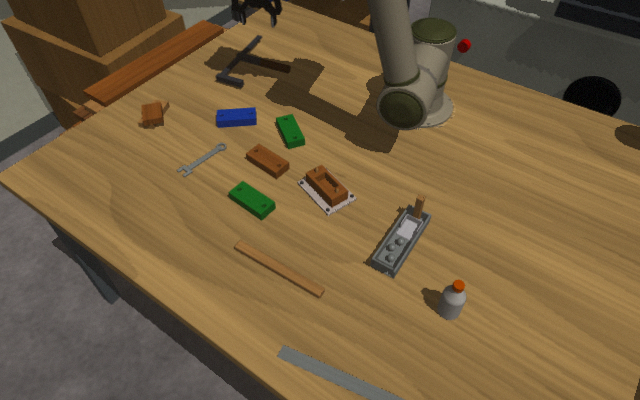

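View pics/top0.png

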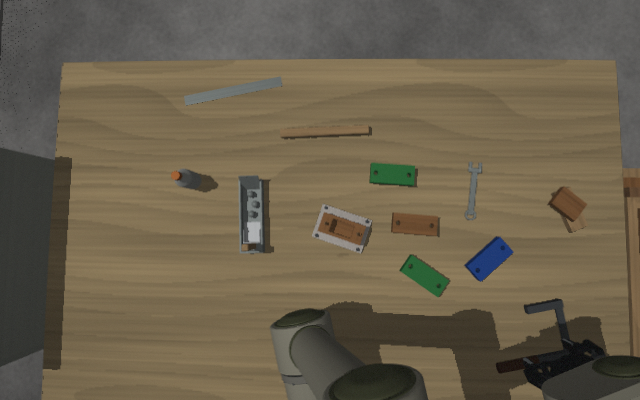

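The top view shows these candidates for the upper half:
- Brown block at (415,224) in top, (267,161) in scene.
- Green blocks at (393,174) and (425,276), and a blue block at (489,259).
- A brown mallet-like item at (568,205).

Only the brown block at (415,224) fits: it is plain wood, flat, has two holes, and lies across the lower half (342,229) from the trough (251,215). I'll confirm it with enlarged crops.

```bash
python3 - <<'E'
import cv2
a=cv2.imread("pics/top0.png");b=cv2.imread("pics/scene0.png")
cv2.imwrite("pics/topc.png",cv2.resize(a[170:260,230:446],None,fx=3.7,fy=3.7,interpolation=cv2.INTER_CUBIC))
cv2.imwrite("pics/scec.png",cv2.resize(b[138:280,240:440],None,fx=4,fy=4,interpolation=cv2.INTER_CUBIC))
E
```

```text
(no output)
```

View pics/topc.png

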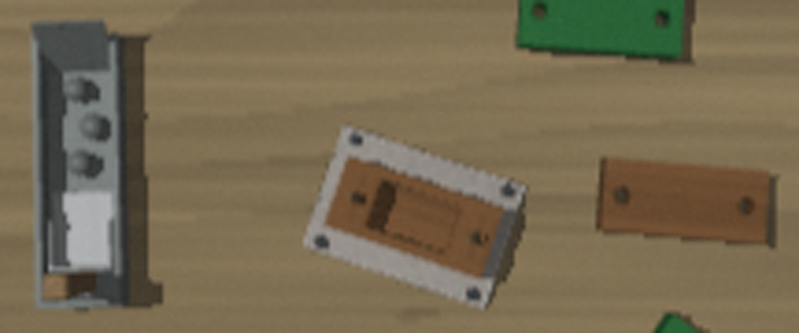

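View pics/scec.png

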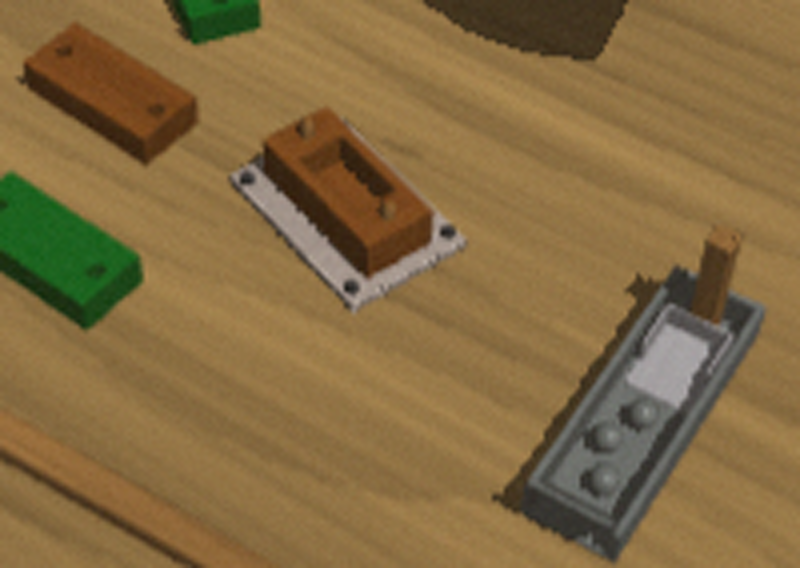

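The crops confirm it: the brown block with two holes (top ~(398,223)/(432,226), scene ~(256,151)/(279,165)) is the upper half. The lower half, with pocket, dowels and white board, is at top (342,229). The scoop is in the trough with its post at the near end and three balls in front.

```bash
cat > m.py <<'E'
from h import *
np.set_printoptions(precision=4,suppress=True)
T=load("pics/top0.npz");S=load("pics/scene0.npz")
tp=lambda u,v:(230+(u+.5)/3.7-.5,170+(v+.5)/3.7-.5)
sp=lambda u,v:(240+(u+.5)/4-.5,138+(v+.5)/4-.5)
def dark(f,p,r=4):
    g=cv2.cvtColor(f["img"],cv2.COLOR_RGB2GRAY).astype(float);x,y=map(int,np.round(p))
    w=g[y-r:y+r+1,x-r:x+r+1]; w=np.clip(np.median(w)-8-w,0,None); yy,xx=np.mgrid[-r:r+1,-r:r+1]
    return (x+(w*xx).sum()/w.sum(),y+(w*yy).sum()/w.sum())
P={"holeL":(tp(621,195),sp(157,110),1),"holeR":(tp(746,206),sp(65,51),1),
"scr1":(tp(355,139),sp(351,287),1),"scr2":(tp(508,190),sp(247,178),1),"scr3":(tp(321,242),sp(447,231),1),
"dowL":(tp(359,198),sp(388,205),0),"dowR":(tp(478,237),sp(306,123),0),
"post":(tp(57,287),sp(725,236),0),
"b1":(tp(80,91),sp(601,481),0),"b2":(tp(96,127),sp(604,437),0),"b3":(tp(84,163),sp(638,413),0),
"rimNL":(tp(38,306),sp(764,312),0),"rimNR":(tp(124,304),sp(680,268),0)}
for k,(a,b,d) in P.items():
    if d:a,b=dark(T,a),dark(S,b)
    print(k,np.round(a,1),np.round(b,1),tri(T,a,S,b)[0])
# block tops by colour: brown mask in the top picture
h=cv2.cvtColor(T["img"],cv2.COLOR_RGB2HSV)
def rect(mask,z,nm):
    c=max(cv2.findContours(mask.astype(np.uint8),cv2.RETR_EXTERNAL,cv2.CHAIN_APPROX_NONE)[0],key=cv2.contourArea)
    w=plane(T,c.reshape(-1,2),z)[:,:2].astype(np.float32)*1000
    print(nm,cv2.minAreaRect(w))
roi=np.zeros(h.shape[:2],bool);roi[205:245,385:446]=1
br=(h[...,0]<14)&(h[...,1]>120)
rect(br&roi,.028,"upper")
roi[:]=0;roi[195:260,305:378]=1; rect(br&roi,.042,"lower")
rect((h[...,1]<60)&(h[...,2]>100)&roi,.008,"board")
E
python3 m.py
```

```text
holeL [397.8 222.4] [280.2 166.5] [ 0.5062 -0.1867  0.0202  0.0056]
holeR [431.4 225.2] [255.8 150.4] [ 0.5004 -0.2814  0.0277  0.0011]
scr1 [326.3 206.1] [327.5 208.9] [0.5516 0.0155 0.0136 0.0033]
scr2 [368.2 221.8] [301.4 181.6] [ 0.5082 -0.1056  0.0076  0.0016]
scr3 [316.4 235.1] [349.8 195. ] [0.4704 0.0398 0.011  0.0046]
dowL [326.7 223.1] [336.6 188.9] [0.5028 0.0121 0.0487 0.0023]
dowR [358.8 233.7] [316.1 168.4] [ 0.4749 -0.0768  0.0518  0.0019]
post [245.  247.2] [420.9 196.6] [0.437  0.225  0.0981 0.0016]
b1 [251.3 194.2] [389.9 257.9] [0.5856 0.2333 0.0089 0.0009]
b2 [255.6 204. ] [390.6 246.9] [0.5573 0.219  0.0116 0.0013]
b3 [252.3 213.7] [399.1 240.9] [0.5289 0.2276 0.0124 0.0012]
rimNL [239.9 252.3] [430.6 215.6] [0.4182 0.2578 0.0248 0.0003]
rimNR [263.1 251.8] [409.6 204.6] [0.4194 0.1931 0.0257 0.0044]
upper ((501.1612548828125, -269.490234375), (5.584728717803955, 5.690781116485596), 89.52716827392578)
lower ((485.414306640625, 2.2178611755371094), (3.5053112506866455, 12.306252479553223), 18.99555778503418)
board ((490.2577819824219, -28.92296600341797), (149.84068298339844, 101.37538146972656), 72.06499481201172)
```

```bash
cat > m2.py <<'E'
from h import *
np.set_printoptions(precision=4,suppress=True)
T=load("pics/top0.npz");S=load("pics/scene0.npz")
def hsv(f): return cv2.cvtColor(f["img"],cv2.COLOR_RGB2HSV).astype(int)
HT,HS=hsv(T),hsv(S)
for n,H,ps in(("T",HT,[(415,218),(405,228),(333,223),(355,243),(425,240),(330,214),(240,220),(262,220)]),("S",HS,[(267,155),(262,163),(330,180),(325,176),(290,200),(380,255)])):
    print(n,[tuple(H[y,x]) for x,y in ps])
def con(m,box):
    k=np.zeros(m.shape,np.uint8);x0,y0,x1,y1=box;k[y0:y1,x0:x1]=m[y0:y1,x0:x1]
    k=cv2.morphologyEx(k,cv2.MORPH_CLOSE,np.ones((3,3)))
    return max(cv2.findContours(k,cv2.RETR_EXTERNAL,cv2.CHAIN_APPROX_NONE)[0],key=cv2.contourArea).reshape(-1,2)
def rect(f,c,z,nm):
    r=cv2.minAreaRect((plane(f,c,z)[:,:2]*1000).astype(np.float32)); print(nm,np.round(np.hstack(r),1))
def br(f):
    i=f["img"].astype(int); return (i[...,0]>1.55*i[...,1])&(i[...,0]>45)
rect(T,con(br(T),(385,205,446,245)),.028,"upperT")
rect(S,con(br(S),(240,140,295,182)),.028,"upperS(with sides)")
rect(T,con(br(T),(305,200,378,260)),.042,"lowerT")
gr=(HT[...,1]<70)
c=con(gr,(232,165,275,260)); rect(T,c,.03,"trough"); print(plane(T,c[[c[:,0].argmin(),c[:,0].argmax(),c[:,1].argmin(),c[:,1].argmax()]],.03))
c=con((HS[...,1]<70),(365,195,440,278)); q=cv2.approxPolyDP(c.reshape(-1,1,2),4,True).reshape(-1,2); print(q.tolist());print(plane(S,q,.03))
v=np.zeros((400,640),np.uint8)
E
python3 m2.py
```

```text
T [(np.int64(13), np.int64(137), np.int64(108)), (np.int64(14), np.int64(139), np.int64(103)), (np.int64(13), np.int64(121), np.int64(61)), (np.int64(14), np.int64(111), np.int64(119)), (np.int64(19), np.int64(89), np.int64(126)), (np.int64(13), np.int64(109), np.int64(103)), (np.int64(84), np.int64(11), np.int64(114)), (np.int64(90), np.int64(11), np.int64(68))]
S [(np.int64(14), np.int64(198), np.int64(111)), (np.int64(13), np.int64(192), np.int64(125)), (np.int64(14), np.int64(180), np.int64(51)), (np.int64(15), np.int64(174), np.int64(57)), (np.int64(18), np.int64(133), np.int64(149)), (np.int64(30), np.int64(9), np.int64(110))]Traceback (most recent call last):
  File "m2.py", line 16, in <module>
    rect(T,con(br(T),(385,205,446,245)),.028,"upperT")
           ~~~^^^^^^^^^^^^^^^^^^^^^^^^^
  File "m2.py", line 11, in con
    return max(cv2.findContours(k,cv2.RETR_EXTERNAL,cv2.CHAIN_APPROX_NONE)[0],key=cv2.contourArea).reshape(-1,2)
           ~~~^^^^^^^^^^^^^^^^^^^^^^^^^^^^^^^^^^^^^^^^^^^^^^^^^^^^^^^^^^^^^^^^^^^^^^^^^^^^^^^^^^^^
ValueError: max() iterable argument is empty
```

Call:
{"api": "arm_command", "payload": {"deltas": [[33,-36,0,0,0,0,1],[33,-36,0,0,0,0,1],[33,-36,0,0,0,0,1],[33,-36,0,0,0,0,1],[33,-36,0,0,0,0,1],[33,-36,0,0,0,0,1],[33,-36,0,0,0,0,1],[33,-36,0,0,0,0,1]]}}

```text
time_s: 0.9
eef_pos: [0.3407, -0.0967, 0.2313]
tcp_rot: [0.975, 0.223, 0.0, 0.0]
contact_force: [1.5, -0.9, -0.2]
finger_gap: 0.0853
gripper_force: 0.0
```

```bash
cat >> h.py <<'E'
def rows(pos,R,n,ref=None):
    """identical row (mm, deg) which, repeated n times, takes the tool from the state (or ref=(pos,Rot)) to pos,R"""
    if ref is None: s=env.read_state(); ref=(np.array(s["eef_pos"]),Ro.from_quat(s["tcp_rot"]))
    p=ref[1].inv().apply(np.array(pos)-ref[0]); w=(ref[1].inv()*R).as_rotvec()/n
    A=sum(Ro.from_rotvec(w*k).as_matrix() for k in range(n)); d=np.linalg.solve(A,p)*1000
    print(n,"rows:",np.round(d,1).tolist(),np.round(np.degrees(w),2).tolist(),"norm",round(np.linalg.norm(d),1)); return pos,R
def down(yaw,pitch=0):
    """tool x at yaw (deg), pointing down; pitch>0 = nose (tool x) down about the world-level tool y"""
    return Ro.from_euler("z",yaw,degrees=True)*Ro.from_euler("y",pitch,degrees=True)*Ro.from_euler("x",180,degrees=True)
E
sed -i 's/1.55\*i\[...,1\])&(i\[...,0\]>45)/1.4*i[...,1])\&(i[...,0]>30)/' m2.py; python3 m2.py
python3 -c "
from h import *
rows([.437,.225,.231],down(0),8)"
```

```text
T [(np.int64(13), np.int64(137), np.int64(108)), (np.int64(14), np.int64(139), np.int64(103)), (np.int64(13), np.int64(121), np.int64(61)), (np.int64(14), np.int64(111), np.int64(119)), (np.int64(19), np.int64(89), np.int64(126)), (np.int64(13), np.int64(109), np.int64(103)), (np.int64(84), np.int64(11), np.int64(114)), (np.int64(90), np.int64(11), np.int64(68))]
S [(np.int64(14), np.int64(198), np.int64(111)), (np.int64(13), np.int64(192), np.int64(125)), (np.int64(14), np.int64(180), np.int64(51)), (np.int64(15), np.int64(174), np.int64(57)), (np.int64(18), np.int64(133), np.int64(149)), (np.int64(30), np.int64(9), np.int64(110))]
upperT [ 503.6 -233.7  121.9   51.7   85.7]
upperS(with sides) [ 512.9 -226.8  144.8   73.2   84.9]
lowerT [490.1 -30.2 119.3  51.8  71.7]
trough [528.6 227.5 223.4  75.4   2.7]
[[0.6358 0.2683 0.03  ]
 [0.4317 0.1852 0.03  ]
 [0.6388 0.2626 0.03  ]
 [0.4166 0.259  0.03  ]]
[[413, 206], [405, 209], [371, 259], [371, 266], [392, 277], [430, 217], [423, 211], [420, 218], [413, 217]]
[[0.4203 0.2056 0.03  ]
 [0.4418 0.1932 0.03  ]
 [0.6288 0.202  0.03  ]
 [0.6459 0.2125 0.03  ]
 [0.6428 0.2691 0.03  ]
 [0.4276 0.2596 0.03  ]
 [0.4202 0.2353 0.03  ]
 [0.4457 0.2399 0.03  ]
 [0.4534 0.2234 0.03  ]]
8 rows: [21.9, -36.2, 0.0] [0.0, -0.0, 3.22] norm 42.3
```

Call:
{"api": "arm_command", "payload": {"deltas": [[22,-36,0,0,0,2.9,1],[22,-36,0,0,0,2.9,1],[22,-36,0,0,0,2.9,1],[22,-36,0,0,0,2.9,1],[22,-36,0,0,0,2.9,1],[22,-36,0,0,0,2.9,1],[22,-36,0,0,0,2.9,1],[22,-36,0,0,0,2.9,1]]}}

```text
time_s: 1.7
eef_pos: [0.4321, 0.2259, 0.2311]
tcp_rot: [1.0, 0.022, -0.0, 0.0]
contact_force: [0.5, -1.5, 0.3]
finger_gap: 0.0854
gripper_force: 0.0
```

```bash
python3 -c "
from h import *
a=rows([.437,.2255,.135],down(2.6),4); rows([.437,.2255,.059],down(2.6),4,a)"
```

```text
4 rows: [1.2, 0.2, 24.0] [0.0, 0.01, -0.03] norm 24.1
4 rows: [0.0, -0.0, 19.0] [0.0, 0.0, 0.0] norm 19.0
```

Call:
{"api": "arm_command", "payload": {"deltas": [[1.2,0.2,24,0,0,0,1],[1.2,0.2,24,0,0,0,1],[1.2,0.2,24,0,0,0,1],[1.2,0.2,24,0,0,0,1],[0,0,19,0,0,0,1],[0,0,19,0,0,0,1],[0,0,19,0,0,0,1],[0,0,19,0,0,0,1]]}}

```text
time_s: 2.5
eef_pos: [0.4367, 0.2233, 0.0583]
tcp_rot: [1.0, 0.022, -0.0, 0.0]
contact_force: [0.8, 0.5, -0.2]
finger_gap: 0.0853
gripper_force: 0.0
```

Call:
{"api": "arm_command", "payload": {"deltas": [[0,0,0,0,0,0,-1],[0,0,0,0,0,0,-1],[0,0,0,0,0,0,-1],[0,0,0,0,0,0,-1],[0,0,0,0,0,0,-1],[0,0,0,0,0,0,-1],[0,0,0,0,0,0,-1],[0,0,0,0,0,0,-1]]}}

```text
time_s: 3.3
eef_pos: [0.4372, 0.2234, 0.0598]
tcp_rot: [1.0, 0.022, 0.0, -0.0]
contact_force: [-0.4, 0.7, 5.7]
finger_gap: 0.0171
gripper_force: 62.0
```

Call:
{"api": "arm_command", "payload": {"deltas": [[6,-1,0,0,0,0,-1],[8,-1,0,0,0,0,-1],[8,0,0,0,0,0,-1],[8,0,0,0,0,0,-1],[8,0,0,0,0,0,-1],[8,0,0,0,0,0,-1],[7,0,0,0,0,0,-1],[5,0,0,0,0,0,-1]]}}

```text
time_s: 4.1
eef_pos: [0.4949, 0.228, 0.0598]
tcp_rot: [1.0, 0.022, -0.0, 0.0]
contact_force: [-4.0, -0.8, 7.9]
finger_gap: 0.0169
gripper_force: 62.2
```

```bash
python3 - <<'E'
from h import *
a=shot("top","pics/top1.png")["img"];b=shot("scene","pics/sce1.png")["img"]
r=lambda i:cv2.resize(i,None,fx=4,fy=4,interpolation=cv2.INTER_CUBIC)
cv2.imwrite("pics/c1.png",np.hstack([r(a[165:265,225:295]),r(b[175:275,360:470])])[:,:,::-1])
s=env.read_state();print(s["eef_pos"],s["contact_force"])
E
```

```text
[0.49542837 0.22797896 0.05982087] [-0.09178804 -0.68762265  5.86666512]
```

View pics/c1.png

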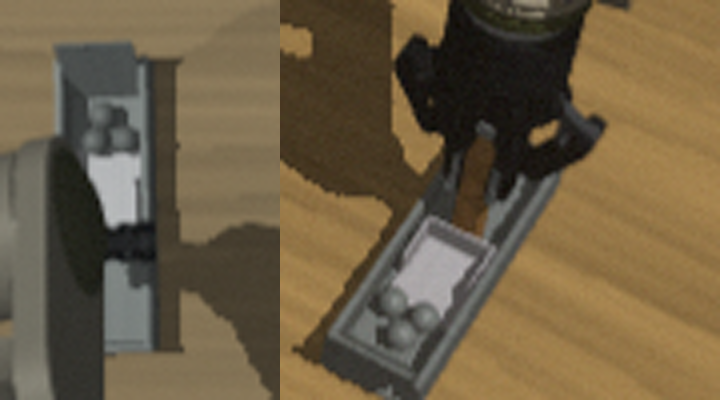

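The scoop sits flat in the trough with all three balls bunched at its mouth (crop left (110,130), right (405,315)), about 38 mm from the end wall. I'll push on gently.

Call:
{"api": "arm_command", "payload": {"deltas": [[4,0,0,0,0,0,-1],[4,0,0,0,0,0,-1],[4,0,0,0,0,0,-1],[4,0,0,0,0,0,-1],[4,0,0,0,0,0,-1],[4,0,0,0,0,0,-1],[4,0,0,0,0,0,-1],[3,0,0,0,0,0,-1]]}}

```text
time_s: 5.0
eef_pos: [0.5256, 0.2294, 0.0598]
tcp_rot: [1.0, 0.022, -0.0, 0.0]
contact_force: [-3.8, -0.2, 7.9]
finger_gap: 0.0171
gripper_force: 62.3
```

Call:
{"api": "arm_command", "payload": {"deltas": [[2,0,0,0,0,0,-1],[2,0,0,0,0,0,-1],[1,0,0,0,0,0,-1],[1,0,0,0,0,0,-1],[1,0,0,0,0,0,-1],[0,0,0,0,0,0,-1],[0,0,0,0,0,0,-1],[0,0,0,0,0,0,-1]]}}

```text
time_s: 5.8
eef_pos: [0.5325, 0.2297, 0.0598]
tcp_rot: [1.0, 0.023, -0.0, 0.0]
contact_force: [-3.9, 0.5, 7.0]
finger_gap: 0.0175
gripper_force: 62.5
```

```bash
python3 - <<'E'
from h import *
a=shot("top","pics/top2.png")["img"];b=shot("scene","pics/sce2.png")["img"]
r=lambda i:cv2.resize(i,None,fx=4,fy=4,interpolation=cv2.INTER_CUBIC)
cv2.imwrite("pics/c2.png",np.hstack([r(a[165:265,225:295]),r(b[185:285,355:465])])[:,:,::-1])
s=env.read_state();print(s["eef_pos"],s["contact_force"])
E
```

```text
[0.53244289 0.229729   0.05981626] [-4.2082906  -0.79213568  7.24758262]
```

View pics/c2.png

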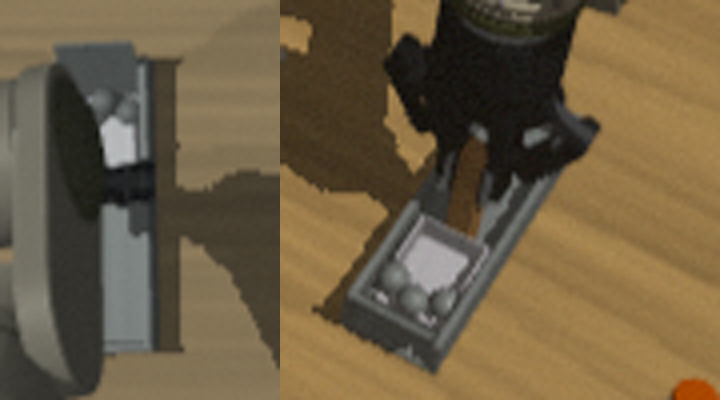

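The three balls sit in a zigzag at the mouth against the end wall (crop (395,278), (412,298), (443,298)), with slivers of white pan visible in front of them. A bit more push.

Call:
{"api": "arm_command", "payload": {"deltas": [[1,0,0,0,0,0,-1],[1,0,0,0,0,0,-1],[1,0,0,0,0,0,-1],[0.5,0,0,0,0,0,-1],[0,0,0,0,0,0,-1],[0,0,0,0,0,0,-1],[0,0,0,0,0,0,-1],[0,0,0,0,0,0,-1]]}}

```text
time_s: 6.7
eef_pos: [0.5331, 0.2299, 0.0602]
tcp_rot: [1.0, 0.023, -0.004, 0.001]
contact_force: [-20.6, -1.2, 20.8]
finger_gap: 0.0171
gripper_force: 64.3
```

```bash
python3 - <<'E'
from h import *
s=env.read_state();print(s["eef_pos"],s["contact_force"],s["moment"])
p=s["eef_pos"]; R=Ro.from_quat(s["tcp_rot"])
# nose-up 16 deg about the post's rear bottom edge: scoop frame point (-48,0,0) relative to TCP
yaw=2.6
piv=np.array(p)+Ro.from_euler("z",yaw,degrees=True).apply([-.009,0,-(p[2]-.004)])
def rot(pitch,lift=0,piv=piv):
    Q=Ro.from_euler("z",yaw,degrees=True)*Ro.from_euler("y",pitch,degrees=True)
    d=Q.apply([.009,0,p[2]-.004]); return piv+d+[0,0,lift], down(yaw,pitch)
a=rows(*rot(-16),8,(np.array(p),down(yaw)))
print(a[0],a[1].as_quat())
E
```

```text
[0.53314212 0.22989501 0.06017423] [-20.64783621  -1.22101911  20.84474606] [-0.61040156  3.29026253 -0.10501736]
8 rows: [-2.0, -0.0, -0.3] [0.0, 2.0, 0.0] norm 2.0
[0.51732606 0.22917681 0.06047887] [ 0.99001318  0.02246654  0.13913728 -0.00315747]
```

Call:
{"api": "arm_command", "payload": {"deltas": [[-1,0,-0.5,0,2,0,-1],[-1.5,0,-0.5,0,2,0,-1],[-2,0,-0.5,0,2,0,-1],[-2,0,-0.5,0,2,0,-1],[-2,0,-0.5,0,2,0,-1],[-2,0,-0.5,0,2,0,-1],[-2,0,-0.5,0,2,0,-1],[-2,0,-0.5,0,2,0,-1]]}}

```text
time_s: 7.5
eef_pos: [0.5209, 0.229, 0.0608]
tcp_rot: [0.99, 0.022, 0.139, -0.003]
contact_force: [-0.5, -0.4, -2.1]
finger_gap: 0.0172
gripper_force: 61.2
```

```bash
python3 - <<'E'
from h import *
a=shot("top","pics/top3.png")["img"];b=shot("scene","pics/sce3.png")["img"]
r=lambda i:cv2.resize(i,None,fx=4,fy=4,interpolation=cv2.INTER_CUBIC)
cv2.imwrite("pics/c3.png",np.hstack([r(a[165:265,225:295]),r(b[185:285,355:465])])[:,:,::-1])
s=env.read_state();print(s["eef_pos"],s["contact_force"],s["tcp_rot"],s["finger_gap"])
E
```

```text
[0.52012399 0.22905443 0.06058971] [ 0.41338447  0.38734837 -2.015959  ] [ 0.99016458  0.02243011  0.13806734 -0.00289798] 0.017219907835125593
```

View pics/c3.png

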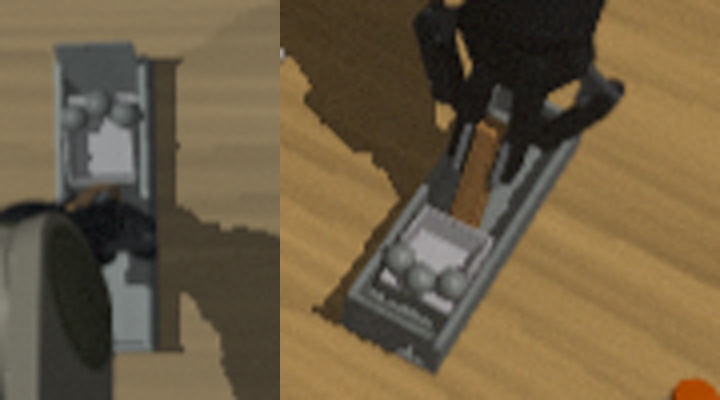

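The measured load of 2.0 N equals the scoop plus three balls. However, in the crop the balls sit in a V at the mouth, with the outer two caught on the front ends of the side walls. I'll lower the nose a bit so the trough walls confine them, then sway the scoop sideways so they roll in.

Call:
{"api": "arm_command", "payload": {"deltas": [[2,0,0,0,-2,0,-1],[2,0,0,0,-2,0,-1],[2,0,0,0,-2,0,-1],[0,-2,0,0,0,0,-1],[0,-2.5,0,0,0,0,-1],[0,0,0,0,0,0,-1],[0,0,0,0,0,0,-1],[0,0,0,0,0,0,-1]]}}

```text
time_s: 8.4
eef_pos: [0.527, 0.2331, 0.0625]
tcp_rot: [0.996, 0.022, 0.087, -0.001]
contact_force: [2.7, -6.7, -2.6]
finger_gap: 0.0176
gripper_force: 61.0
```

Call:
{"api": "arm_command", "payload": {"deltas": [[0,2,0,0,0,0,-1],[0,2,0,0,0,0,-1],[0,2,0,0,0,0,-1],[0,2,0,0,0,0,-1],[0,0,0,0,0,0,-1],[0,0,0,0,0,0,-1],[0,0,0,0,0,0,-1],[0,0,0,0,0,0,-1]]}}

```text
time_s: 9.2
eef_pos: [0.5274, 0.226, 0.0628]
tcp_rot: [0.996, 0.022, 0.087, -0.002]
contact_force: [0.5, -0.5, -1.7]
finger_gap: 0.0174
gripper_force: 61.1
```

```bash
python3 - <<'E'
from h import *
a=shot("top","pics/top4.png")["img"];b=shot("scene","pics/sce4.png")["img"]
r=lambda i:cv2.resize(i,None,fx=4,fy=4,interpolation=cv2.INTER_CUBIC)
cv2.imwrite("pics/c4.png",np.hstack([r(a[165:265,225:295]),r(b[185:285,355:465])])[:,:,::-1])
s=env.read_state();print(s["eef_pos"],s["contact_force"],s["tcp_rot"],s["finger_gap"])
E
```

```text
[0.52739321 0.22597947 0.06277076] [ 0.15524954  0.48060291 -1.70431719] [ 0.99594301  0.02240477  0.08712995 -0.00197904] 0.01718762906165596
```

View pics/c4.png

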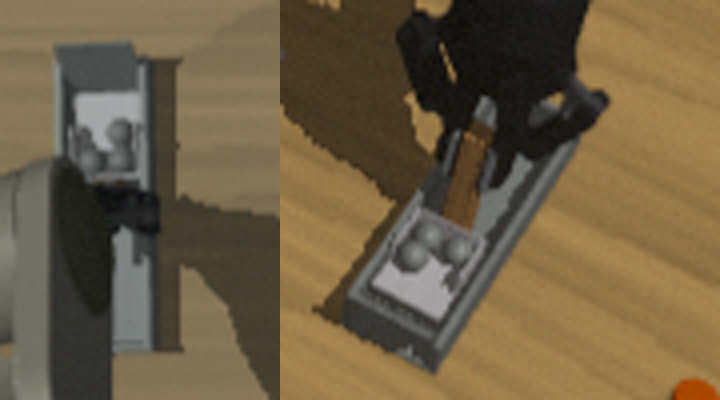

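All three balls now lie at the rear of the pan between its walls (crop left (90,160), (122,157), (120,130)). Next I'll tilt back, lift, and carry to the pocket.

```bash
cat >> h.py <<'E'
SEAT=np.array([.4897,-.031,0]); LY=-18.
def scoop_tcp(fx,fz,pitch,fy=0.):
    """TCP pose with the pan's front edge at lower-half coords (fx,fy), height fz, scoop yaw = LY"""
    Q=Ro.from_euler("z",LY,degrees=True)
    return SEAT+Q.apply([fx,fy,fz])+ (Q*Ro.from_euler("y",pitch,degrees=True)).apply([-.069,0,.0558]), down(LY,pitch)
E
python3 - <<'E'
from h import *
s=env.read_state();p=np.array(s["eef_pos"])
a=rows(p+[-.012,.004,.06],down(2.6,-20),8)
w1=scoop_tcp(-.012,.085,-20); print(w1[0])
b=rows(*w1,16,a)
w2=rows(*scoop_tcp(-.012,.060,-8),8,b)
w3=rows(*scoop_tcp(-.012,.046,8),16,w2)
E
```

```text
8 rows: [0.4, -0.6, -7.6] [0.0, 1.25, -0.0] norm 7.7
[ 0.39847132 -0.001358    0.11383546]
16 rows: [-5.4, 15.3, -1.4] [-0.44, -0.0, 1.21] norm 16.3
8 rows: [0.7, 0.0, 1.2] [-0.0, -1.5, -0.0] norm 1.4
16 rows: [1.0, -0.0, -0.3] [-0.0, -1.0, -0.0] norm 1.0
```

Call:
{"api": "arm_command", "payload": {"deltas": [[0.4,-0.6,-7.6,0,1.25,0,-1],[0.4,-0.6,-7.6,0,1.25,0,-1],[0.4,-0.6,-7.6,0,1.25,0,-1],[0.4,-0.6,-7.6,0,1.25,0,-1],[0.4,-0.6,-7.6,0,1.25,0,-1],[0.4,-0.6,-7.6,0,1.25,0,-1],[0.4,-0.6,-7.6,0,1.25,0,-1],[0.4,-0.6,-7.6,0,1.25,0,-1]]}}

```text
time_s: 10.1
eef_pos: [0.515, 0.2302, 0.123]
tcp_rot: [0.984, 0.022, 0.174, -0.004]
contact_force: [0.1, -0.4, -1.6]
finger_gap: 0.0174
gripper_force: 61.0
```

```bash
python3 - <<'E'
from h import *
s=env.read_state();print(s["eef_pos"],s["contact_force"],s["finger_gap"])
rows(*scoop_tcp(-.012,.085,-20),16)
E
```

```text
[0.51501076 0.23021224 0.12303179] [ 0.11474435 -0.43827095 -1.63109524] 0.017357858420574492
16 rows: [-5.3, 15.3, -1.3] [-0.44, -0.01, 1.21] norm 16.3
```

Call:
{"api": "arm_command", "payload": {"deltas": [[-5.3,15.3,-1.3,-0.44,0,1.21,-1],[-5.3,15.3,-1.3,-0.44,0,1.21,-1],[-5.3,15.3,-1.3,-0.44,0,1.21,-1],[-5.3,15.3,-1.3,-0.44,0,1.21,-1],[-5.3,15.3,-1.3,-0.44,0,1.21,-1],[-5.3,15.3,-1.3,-0.44,0,1.21,-1],[-5.3,15.3,-1.3,-0.44,0,1.21,-1],[-5.3,15.3,-1.3,-0.44,0,1.21,-1]]}}

```text
time_s: 10.9
eef_pos: [0.4673, 0.1085, 0.1178]
tcp_rot: [0.982, -0.067, 0.173, 0.012]
contact_force: [0.7, -0.1, -3.3]
finger_gap: 0.0171
gripper_force: 61.1
```

Call:
{"api": "arm_command", "payload": {"deltas": [[-5.3,15.3,-1.3,-0.44,0,1.21,-1],[-5.3,15.3,-1.3,-0.44,0,1.21,-1],[-5.3,15.3,-1.3,-0.44,0,1.21,-1],[-5.3,15.3,-1.3,-0.44,0,1.21,-1],[-5.3,15.3,-1.3,-0.44,0,1.21,-1],[-5.3,15.3,-1.3,-0.44,0,1.21,-1],[-5.3,15.3,-1.3,-0.44,0,1.21,-1],[-5.3,15.3,-1.3,-0.44,0,1.21,-1]]}}

```text
time_s: 11.7
eef_pos: [0.3988, -0.0016, 0.113]
tcp_rot: [0.972, -0.155, 0.172, 0.027]
contact_force: [0.9, -0.8, -2.1]
finger_gap: 0.0173
gripper_force: 61.1
```

Call:
{"api": "arm_command", "payload": {"deltas": [[0,0,0,0,0,0,-1],[0,0,0,0,0,0,-1],[0,0,0,0,0,0,-1],[0,0,0,0,0,0,-1],[0,0,0,0,0,0,-1],[0,0,0,0,0,0,-1],[0,0,0,0,0,0,-1],[0,0,0,0,0,0,-1]]}}

```text
time_s: 12.5
eef_pos: [0.3995, -0.0008, 0.1129]
tcp_rot: [0.973, -0.154, 0.171, 0.027]
contact_force: [-1.1, -0.2, -1.6]
finger_gap: 0.0177
gripper_force: 61.1
```

```bash
python3 - <<'E'
from h import *
a=shot("top","pics/top5.png")["img"];b=shot("scene","pics/sce5.png")["img"]
r=lambda i:cv2.resize(i,None,fx=4,fy=4,interpolation=cv2.INTER_CUBIC)
cv2.imwrite("pics/c5.png",np.hstack([r(a[180:280,290:385]),r(b[130:230,285:390])])[:,:,::-1])
s=env.read_state();print(s["eef_pos"],s["contact_force"],s["finger_gap"],s["tcp_rot"])
f=dict(np.load("pics/sce5.npz"));t=dict(np.load("pics/top5.npz"))
Q=Ro.from_euler("z",LY,degrees=True)
X=SEAT+Q.apply([[-.012,-.024,.085],[-.012,.024,.085]])
print(proj(f,X)-[285,130],proj(t,X)-[290,180])
w2=rows(*scoop_tcp(-.012,.060,-8),8)
E
```

```text
[ 0.39951453 -0.0008115   0.11290957] [-0.4428585  -0.34788332 -0.7262405 ] 0.016954547974469103 [ 0.9726521  -0.1542897   0.17147868  0.02715948]
[[39.36672929 33.22260548]
 [50.00296101 43.45287905]] [[59.03884922 55.61782896]
 [41.91121421 49.82632933]]
8 rows: [0.6, 0.1, 1.1] [0.0, -1.5, -0.0] norm 1.3
```

View pics/c5.png

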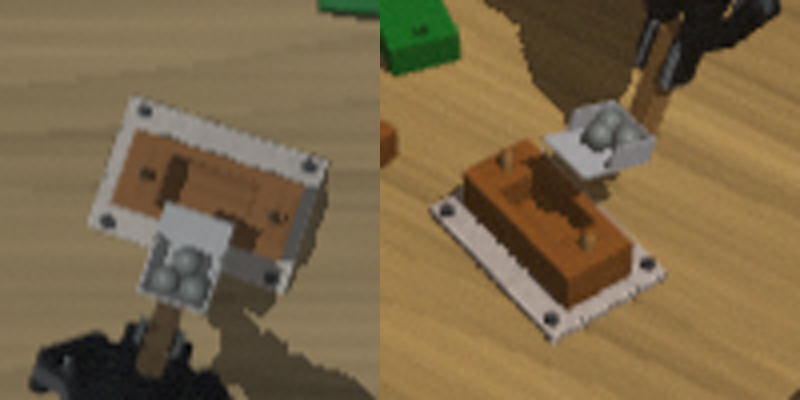

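Top crop: the three balls (165,280), (190,262), (192,290) sit at the back of the pan. The pan's front edge (165,203)–(233,218) is over the near rim of the pocket, about 3 mm left of centre. The front corners land where I predicted. I'll lower with a small sideways correction, then pour slowly.

Call:
{"api": "arm_command", "payload": {"deltas": [[0.6,0.5,1.1,0,-1.5,0,-1],[0.6,0.5,1.1,0,-1.5,0,-1],[0.6,0.5,1.1,0,-1.5,0,-1],[0.6,0.5,1.1,0,-1.5,0,-1],[0.6,0.5,1.1,0,-1.5,0,-1],[0.6,0.5,1.1,0,-1.5,0,-1],[0.6,0.5,1.1,0,-1.5,0,-1],[0.6,0.5,1.1,0,-1.5,0,-1]]}}

```text
time_s: 13.4
eef_pos: [0.4049, -0.0068, 0.1056]
tcp_rot: [0.985, -0.156, 0.068, 0.011]
contact_force: [0.9, -0.1, -1.9]
finger_gap: 0.0171
gripper_force: 61.1
```

```bash
python3 - <<'E'
from h import *
s=env.read_state();print(s["eef_pos"],s["contact_force"],s["tcp_rot"])
a=rows(*scoop_tcp(-.012,.048,2,-.003),8)
b=rows(*scoop_tcp(-.012,.046,10,-.003),8,a)
rows(*scoop_tcp(-.012,.046,34,-.003),8,b)
E
```

```text
[ 0.40489573 -0.00681494  0.10562802] [ 0.94558519 -0.14459035 -1.88051135] [ 0.98528857 -0.15633772  0.06818598  0.01075318]
8 rows: [1.1, -0.0, 0.0] [-0.0, -1.24, -0.0] norm 1.1
8 rows: [1.0, 0.0, -0.9] [-0.0, -1.0, -0.0] norm 1.4
8 rows: [3.0, 0.0, -3.5] [0.0, -3.0, -0.0] norm 4.6
```

Call:
{"api": "arm_command", "payload": {"deltas": [[1.1,0,0,0,-1.24,0,-1],[1.1,0,0,0,-1.24,0,-1],[1.1,0,0,0,-1.24,0,-1],[1.1,0,0,0,-1.24,0,-1],[1.1,0,0,0,-1.24,0,-1],[1.1,0,0,0,-1.24,0,-1],[1.1,0,0,0,-1.24,0,-1],[1.1,0,0,0,-1.24,0,-1]]}}

```text
time_s: 14.2
eef_pos: [0.4133, -0.0095, 0.1062]
tcp_rot: [0.987, -0.157, -0.017, -0.003]
contact_force: [-0.3, -0.4, -1.4]
finger_gap: 0.0173
gripper_force: 60.9
```

Call:
{"api": "arm_command", "payload": {"deltas": [[1,0,-0.9,0,-1,0,-1],[1,0,-0.9,0,-1,0,-1],[1,0,-0.9,0,-1,0,-1],[1,0,-0.9,0,-1,0,-1],[1,0,-0.9,0,-1,0,-1],[1,0,-0.9,0,-1,0,-1],[1,0,-0.9,0,-1,0,-1],[1,0,-0.9,0,-1,0,-1]]}}

```text
time_s: 15.0
eef_pos: [0.4216, -0.0122, 0.1127]
tcp_rot: [0.984, -0.156, -0.086, -0.014]
contact_force: [0.5, 0.6, -1.2]
finger_gap: 0.0174
gripper_force: 61.1
```

Call:
{"api": "arm_command", "payload": {"deltas": [[3,0,-3.5,0,-3,0,-1],[3,0,-3.5,0,-3,0,-1],[3,0,-3.5,0,-3,0,-1],[3,0,-3.5,0,-3,0,-1],[3,0,-3.5,0,-3,0,-1],[3,0,-3.5,0,-3,0,-1],[3,0,-3.5,0,-3,0,-1],[3,0,-3.5,0,-3,0,-1]]}}

```text
time_s: 15.8
eef_pos: [0.4522, -0.0222, 0.1305]
tcp_rot: [0.944, -0.15, -0.289, -0.046]
contact_force: [-0.9, 0.0, -0.2]
finger_gap: 0.0171
gripper_force: 61.2
```

```bash
python3 - <<'E'
from h import *
a=shot("top","pics/top6.png")["img"];b=shot("scene","pics/sce6.png")["img"]
s=env.read_state();print(s["eef_pos"],s["contact_force"],s["finger_gap"],s["tcp_rot"])
Q=Ro.from_euler("z",LY,degrees=True)
for f,i,n in((load("pics/top6.npz"),a,"top"),(load("pics/sce6.npz"),b,"scene")):
    quad=proj(f,SEAT+Q.apply([[x,y,.036] for x,y in((-.019,-.032),(.019,-.032),(.019,.032),(-.019,.032))]))
    m=np.zeros(i.shape[:2],np.uint8);cv2.fillPoly(m,[np.int32(quad)],1)
    h=cv2.cvtColor(i,cv2.COLOR_RGB2HSV); k=(m>0)&(h[...,1]<60)
    n_,_,st,ce=cv2.connectedComponentsWithStats(k.astype(np.uint8))
    print(n,m.sum(),st[1:,4],ce[1:].round(1).tolist())
E
```

```text
[ 0.45247362 -0.0224279   0.12969091] [-0.49264804 -0.16493175 -1.1561523 ] 0.017424033883969143 [ 0.94448246 -0.14994635 -0.28872971 -0.04587073]
top 346 [346] [[341.2, 228.0]]
scene 264 [ 7 52  1 12] [[328.0, 176.0], [323.2, 181.7], [333.0, 181.0], [329.8, 188.2]]
```

```bash
python3 - <<'E'
from h import *
a=rows(*scoop_tcp(-.03,.10,0,-.003),8)
print(a[0])
b=rows([.40,.125,.120],down(0),8,a)
c=rows([.40,.125,.0575],down(0),8,b)
E
```

```text
8 rows: [-8.4, -0.0, -0.6] [-0.0, 4.25, -0.01] norm 8.4
[ 0.39461835 -0.00326049  0.1558    ]
8 rows: [-2.2, -16.0, 4.5] [0.0, 0.0, -2.25] norm 16.7
8 rows: [0.0, -0.0, 7.8] [0.0, 0.0, 0.0] norm 7.8
```

Call:
{"api": "arm_command", "payload": {"deltas": [[-8.4,0,-0.6,0,4.25,0,-1],[-8.4,0,-0.6,0,4.25,0,-1],[-8.4,0,-0.6,0,4.25,0,-1],[-8.4,0,-0.6,0,4.25,0,-1],[-8.4,0,-0.6,0,4.25,0,-1],[-8.4,0,-0.6,0,4.25,0,-1],[-8.4,0,-0.6,0,4.25,0,-1],[-8.4,0,-0.6,0,4.25,0,-1]]}}

```text
time_s: 16.7
eef_pos: [0.3932, -0.0029, 0.1568]
tcp_rot: [0.988, -0.157, 0.003, 0.0]
contact_force: [-0.3, 0.2, -1.5]
finger_gap: 0.0171
gripper_force: 61.2
```

Call:
{"api": "arm_command", "payload": {"deltas": [[-2.2,-16,4.5,0,0,-2.25,-1],[-2.2,-16,4.5,0,0,-2.25,-1],[-2.2,-16,4.5,0,0,-2.25,-1],[-2.2,-16,4.5,0,0,-2.25,-1],[-2.2,-16,4.5,0,0,-2.25,-1],[-2.2,-16,4.5,0,0,-2.25,-1],[-2.2,-16,4.5,0,0,-2.25,-1],[-2.2,-16,4.5,0,0,-2.25,-1]]}}

```text
time_s: 17.5
eef_pos: [0.3986, 0.1261, 0.1204]
tcp_rot: [1.0, 0.001, 0.001, 0.0]
contact_force: [0.8, 0.3, -0.7]
finger_gap: 0.0173
gripper_force: 61.2
```

```bash
python3 - <<'E'
from h import *
a=shot("top","pics/top7.png")["img"];b=shot("scene","pics/sce7.png")["img"]
s=env.read_state();print(s["eef_pos"],s["contact_force"],s["finger_gap"],s["tcp_rot"])
rows([.40,.125,.0570],down(0),8)
r=lambda i:cv2.resize(i,None,fx=4,fy=4,interpolation=cv2.INTER_CUBIC)
cv2.imwrite("pics/c7.png",np.hstack([r(a[180:280,290:385]),r(b[130:230,285:390])])[:,:,::-1])
E
```

```text
[0.39815479 0.12652914 0.12013845] [ 0.43757521 -0.16147276 -0.08313366] 0.017421184647276187 [9.99999284e-01 1.03806926e-03 5.91416383e-04 6.10360159e-05]
8 rows: [0.2, 0.2, 7.9] [0.0, -0.01, 0.01] norm 7.9
```

View pics/c7.png

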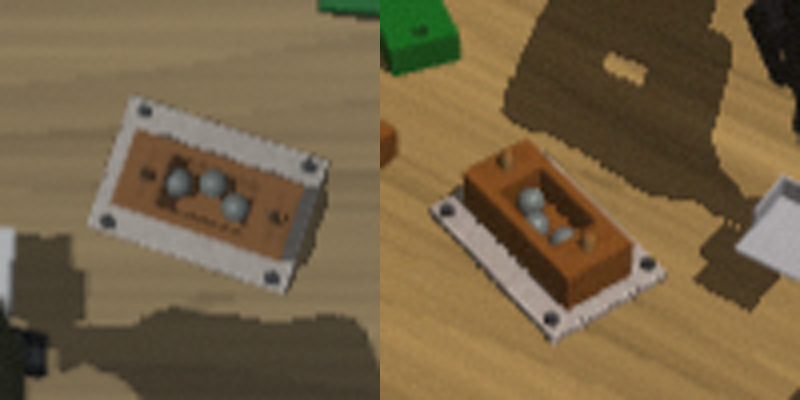

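All three balls lie in the pocket (top crop (178,182), (212,184), (235,207)). Next, put the scoop down on the bench.

Call:
{"api": "arm_command", "payload": {"deltas": [[0,0,9,0,0,0,-1],[0,0,9,0,0,0,-1],[0,0,9,0,0,0,-1],[0,0,9,0,0,0,-1],[0,0,9,0,0,0,-1],[0,0,8,0,0,0,-1],[0,0,6,0,0,0,-1],[0,0,4,0,0,0,-1]]}}

```text
time_s: 18.4
eef_pos: [0.399, 0.1254, 0.0568]
tcp_rot: [1.0, -0.0, 0.0, 0.0]
contact_force: [-3.8, 0.5, 5.4]
finger_gap: 0.0169
gripper_force: 62.0
```

Call:
{"api": "arm_command", "payload": {"deltas": [[0,0,1,0,0,0,-1],[0,0,0.5,0,0,0,-1],[0,0,0,0,0,0,-1],[0,0,0,0,0,0,1],[0,0,0,0,0,0,1],[0,0,0,0,0,0,1],[0,0,0,0,0,0,1],[0,0,0,0,0,0,1]]}}

```text
time_s: 19.2
eef_pos: [0.3991, 0.1254, 0.0559]
tcp_rot: [1.0, -0.0, 0.001, 0.0]
contact_force: [-0.9, 0.3, 0.1]
finger_gap: 0.0856
gripper_force: 0.0
```

Call:
{"api": "arm_command", "payload": {"deltas": [[0,0,0,0,0,0,1],[0,0,-5,0,0,0,1],[0,0,-10,0,0,0,1],[0,0,-20,0,0,0,1],[0,0,-25,0,0,0,1],[0,0,-25,0,0,0,1],[0,0,-25,0,0,0,1],[0,0,-20,0,0,0,1]]}}

```text
time_s: 20.0
eef_pos: [0.3991, 0.1255, 0.1882]
tcp_rot: [1.0, -0.0, 0.002, 0.0]
contact_force: [0.7, -0.9, -0.2]
finger_gap: 0.0854
gripper_force: 0.0
```

```bash
python3 - <<'E'
from h import *
s=env.read_state();print(s["eef_pos"],s["qpos"],s["finger_gap"])
# route: above the upper half, fingers closing along its x, grip yaw 86
a=rows([.44,0,.20],down(45),8)
b=rows([.5035,-.2337,.12],down(86),8,a)
E
```

```text
[0.39907147 0.12545196 0.18821204] [ 2.30725636e-02  1.17970032e-01  1.86117672e+00 -3.77047199e-04
  1.15902722e+00  1.59443968e+00] 0.08535558622258793
8 rows: [-0.5, 16.9, -1.5] [0.01, -0.02, -5.63] norm 17.0
8 rows: [-22.9, 20.8, 10.0] [0.0, 0.0, -5.12] norm 32.5
```

Call:
{"api": "arm_command", "payload": {"deltas": [[0,17,-1.5,0,0,-5.63,1],[0,17,-1.5,0,0,-5.63,1],[0,17,-1.5,0,0,-5.63,1],[0,17,-1.5,0,0,-5.63,1],[0,17,-1.5,0,0,-5.63,1],[0,17,-1.5,0,0,-5.63,1],[0,17,-1.5,0,0,-5.63,1],[0,17,-1.5,0,0,-5.63,1]]}}

```text
time_s: 20.8
eef_pos: [0.4438, -0.0001, 0.199]
tcp_rot: [0.923, 0.385, 0.001, 0.001]
contact_force: [-0.7, -0.1, -0.8]
finger_gap: 0.0852
gripper_force: 0.0
```

Call:
{"api": "arm_command", "payload": {"deltas": [[-23,21,8,0,0,-5.1,1],[-23,21,8,0,0,-5.1,1],[-23,21,8,0,0,-5.1,1],[-23,21,8,0,0,-5.1,1],[-23,21,8,0,0,-5.1,1],[-23,21,8,0,0,-5.1,1],[-23,21,8,0,0,-5.1,1],[-23,21,8,0,0,-5.1,1]]}}

```text
time_s: 21.6
eef_pos: [0.5082, -0.2362, 0.1348]
tcp_rot: [0.731, 0.682, 0.0, 0.001]
contact_force: [0.2, 0.4, 0.3]
finger_gap: 0.0853
gripper_force: 0.0
```

Call:
{"api": "arm_command", "payload": {"deltas": [[0,0,0,0,0,0,1],[0,0,0,0,0,0,1],[0,0,0,0,0,0,1],[0,0,0,0,0,0,1],[0,0,0,0,0,0,1],[0,0,0,0,0,0,1],[0,0,0,0,0,0,1],[0,0,0,0,0,0,1]]}}

```text
time_s: 22.4
eef_pos: [0.5079, -0.2348, 0.1342]
tcp_rot: [0.732, 0.681, 0.0, 0.001]
contact_force: [-0.0, 0.3, -0.2]
finger_gap: 0.0855
gripper_force: 0.0
```

```bash
cat > m3.py <<'E'
from h import *
np.set_printoptions(precision=4,suppress=True)
def brown(f):
    i=cv2.GaussianBlur(f["img"],(3,3),0).astype(float); return ((i[...,0]>1.4*i[...,1])&(i[...,0]>25)).astype(np.uint8)
def quad(f,box,eps=3):
    m=brown(f);k=np.zeros_like(m);x0,y0,x1,y1=box;k[y0:y1,x0:x1]=m[y0:y1,x0:x1];k=cv2.morphologyEx(k,cv2.MORPH_CLOSE,np.ones((5,5)))
    c=max(cv2.findContours(k,cv2.RETR_EXTERNAL,cv2.CHAIN_APPROX_NONE)[0],key=cv2.contourArea)
    return c,cv2.approxPolyDP(c,eps,True).reshape(-1,2)
E
python3 - <<'E'
from m3 import *
s=env.read_state();print(s["eef_pos"],s["tcp_rot"],s["qpos"])
rows([.5035,-.2337,.08],down(86),4)
T=load("pics/top7.npz");S=load("pics/sce7.npz");T0=load("pics/top0.npz");S0=load("pics/scene0.npz")
for n,f,box in(("upT",T0,(385,205,446,245)),("upS",S0,(240,140,295,182)),("loT",T,(305,200,378,260)),("loS",S,(298,160,360,220))):
    c,q=quad(f,box); r=cv2.minAreaRect(c); print(n,q.tolist())
for n,t,b,z in(("up",T0,(385,205,446,245),.028),("lo",T,(305,200,378,260),.042)):
    c,q=quad(t,b); r=cv2.minAreaRect((plane(t,c.reshape(-1,2),z)[:,:2]*1000).astype(np.float32)); print(n,np.round(np.hstack(r),1))
E
```

```text
[ 0.5079 -0.2348  0.1342] [0.7325 0.6808 0.0004 0.0006] [-0.6426  0.4783  1.5233  0.0006  1.1387 -0.5698]
4 rows: [0.2, -1.1, 13.6] [0.02, 0.0, -0.05] norm 13.6
upT [[393, 217], [393, 230], [435, 232], [436, 218], [397, 214]]
upS [[246, 153], [248, 160], [276, 178], [288, 168], [286, 160], [260, 144]]
loT [[324, 216], [320, 229], [359, 241], [363, 227], [346, 221], [353, 228], [353, 235], [347, 237], [338, 229], [329, 230], [330, 219], [341, 219]]
loS [[320, 165], [306, 173], [307, 180], [332, 206], [346, 198], [347, 191]]
up [ 503.5 -233.6  120.6   48.2   85.7]
lo [490.4 -30.2 114.2  47.1  71.7]
```

Call:
{"api": "arm_command", "payload": {"deltas": [[0.2,-1.1,20,0,0,0,1],[0.2,-1.1,20,0,0,0,1],[0.2,-1.1,20,0,0,0,1],[0.2,-1.1,20,0,0,0,1],[0,0,20,0,0,0,1],[0,0,17,0,0,0,1],[0,0,10,0,0,0,1],[0,0,6,0,0,0,1]]}}

```text
time_s: 23.2
eef_pos: [0.5036, -0.2337, 0.0005]
tcp_rot: [0.732, 0.681, 0.0, 0.0]
contact_force: [-0.0, -0.7, 0.7]
finger_gap: 0.0852
gripper_force: 0.0
```

Call:
{"api": "arm_command", "payload": {"deltas": [[0,0,1,0,0,0,1],[0,0,0,0,0,0,-1],[0,0,0,0,0,0,-1],[0,0,0,0,0,0,-1],[0,0,0,0,0,0,-1],[0,0,0,0,0,0,-1],[0,0,0,0,0,0,-1],[0,0,0,0,0,0,-1]]}}

```text
time_s: 24.0
eef_pos: [0.5042, -0.2341, 0.0011]
tcp_rot: [0.732, 0.681, 0.001, 0.001]
contact_force: [-0.2, 1.5, 5.8]
finger_gap: 0.0551
gripper_force: 64.5
```

Call:
{"api": "arm_command", "payload": {"deltas": [[0,0,-5,0,0,0,-1],[0,0,-10,0,0,0,-1],[0,0,-15,0,0,0,-1],[0,0,-20,0,0,0,-1],[0,0,-20,0,0,0,-1],[0,0,-20,0,0,0,-1],[0,0,-15,0,0,0,-1],[0,0,-5,0,0,0,-1]]}}

```text
time_s: 24.8
eef_pos: [0.504, -0.234, 0.1122]
tcp_rot: [0.732, 0.681, 0.001, 0.002]
contact_force: [-1.0, 0.0, -2.5]
finger_gap: 0.055
gripper_force: 63.8
```

```bash
python3 - <<'E'
from h import *
s=env.read_state();print(s["eef_pos"],s["contact_force"],s["finger_gap"])
rows([.4897,-.031,.09],down(72),8)
E
```

```text
[ 0.50404079 -0.23404588  0.11218575] [-1.03222193  0.01997773 -2.49888994] 0.054954807024898036
8 rows: [24.7, -6.3, 2.7] [0.03, 0.01, 1.73] norm 25.7
```

Call:
{"api": "arm_command", "payload": {"deltas": [[24.7,-6.3,2.7,0,0,1.73,-1],[24.7,-6.3,2.7,0,0,1.73,-1],[24.7,-6.3,2.7,0,0,1.73,-1],[24.7,-6.3,2.7,0,0,1.73,-1],[24.7,-6.3,2.7,0,0,1.73,-1],[24.7,-6.3,2.7,0,0,1.73,-1],[24.7,-6.3,2.7,0,0,1.73,-1],[24.7,-6.3,2.7,0,0,1.73,-1]]}}

```text
time_s: 25.6
eef_pos: [0.4887, -0.0297, 0.0882]
tcp_rot: [0.81, 0.587, 0.0, 0.0]
contact_force: [0.6, -0.6, -2.1]
finger_gap: 0.055
gripper_force: 63.7
```

Call:
{"api": "arm_command", "payload": {"deltas": [[0,0,0,0,0,0,-1],[0,0,0,0,0,0,-1],[0,0,0,0,0,0,-1],[0,0,0,0,0,0,-1],[0,0,0,0,0,0,-1],[0,0,0,0,0,0,-1],[0,0,0,0,0,0,-1],[0,0,0,0,0,0,-1]]}}

```text
time_s: 26.4
eef_pos: [0.4892, -0.0309, 0.0885]
tcp_rot: [0.809, 0.588, 0.0, 0.001]
contact_force: [-0.3, 0.3, -2.1]
finger_gap: 0.055
gripper_force: 63.7
```

```bash
python3 - <<'E'
from m3 import *
s=env.read_state();p=np.array(s["eef_pos"]);R=Ro.from_quat(s["tcp_rot"]);print(p,s["tcp_rot"],np.degrees(R.as_euler("zyx")),s["contact_force"])
S=shot("scene","pics/sce8.png");T=shot("top","pics/top8.png")
for n,f,box in(("S",S,(290,125,370,220)),("T",T,(295,190,385,265))):
    c,q=quad(f,box,2.5); print(n,q.tolist())
# predictions: block corners (underside p_z-.001) and the lower half's corners
u=p[2]-.0011
C=np.array([[x,y,0] for x in(-.028,.028) for y in(-.062,.062)])
yaw=R.as_euler("zyx",degrees=True)[0]-90
for n,f in(("S",S),("T",T)):
    for z in(u,u+.028): print(n,"up",round(z,3),proj(f,Ro.from_euler("z",yaw,degrees=True).apply(C)+[p[0],p[1],z]).round(1).tolist())
    print(n,"lo",proj(f,Ro.from_euler("z",LY,degrees=True).apply(C)+SEAT+[0,0,.042]).round(1).tolist())
E
```

```text
[ 0.4892 -0.0309  0.0885] [0.8092 0.5875 0.0005 0.0005] [-71.9659   0.0795 179.9824] [-0.3197  0.2957 -2.0704]
S [[328, 153], [320, 162], [321, 174], [316, 175], [310, 170], [306, 177], [332, 206], [346, 198], [343, 181], [348, 177], [348, 171]]Traceback (most recent call last):
  File "<stdin>", line 5, in <module>
  File "m3.py", line 7, in quad
    c=max(cv2.findContours(k,cv2.RETR_EXTERNAL,cv2.CHAIN_APPROX_NONE)[0],key=cv2.contourArea)
ValueError: max() iterable argument is empty
```

```bash
python3 - <<'E'
from m3 import *
s=env.read_state();p=np.array(s["eef_pos"]);R=Ro.from_quat(s["tcp_rot"]);tx=R.apply([1,0,0]);yaw=np.degrees(np.arctan2(tx[1],tx[0]))-90;print(p,yaw)
S=load("pics/sce8.npz");T=load("pics/top8.npz");S7=load("pics/sce7.npz")
u=p[2]-.0011
N=[(-1,-1),(-1,1),(1,-1),(1,1)];C=np.array([[a*.028,b*.062,0] for a,b in N])
for z in(u,u+.028): print("up",round(z,3),dict(zip(N,proj(S,Ro.from_euler("z",yaw,degrees=True).apply(C)+[p[0],p[1],z]).round(1).tolist())))
for z in (.008,.042):print("lo",z,dict(zip(N,proj(S,Ro.from_euler("z",LY,degrees=True).apply(C)+SEAT+[0,0,z]).round(1).tolist())))
D=SEAT+Ro.from_euler("z",LY,degrees=True).apply([[0,.047,.058],[0,-.047,.058]]);print("dow",proj(S,D).round(1).tolist(),proj(T,D).round(1).tolist())
# edges: rows of brown/not-brown, subpixel from R/G ratio along the lines between upper and lower
i=S["img"].astype(int)
for y in range(150,210,4): print(y,"".join("#" if v else "." for v in brown(S)[y,298:356]))
t=T["img"]; h=cv2.cvtColor(t,cv2.COLOR_RGB2HSV)
print(quad(load("pics/sce7.npz"),(298,160,360,220),2)[1].tolist())
E
```

```text
[ 0.4892 -0.0308  0.0885] -18.027258739495608
up 0.087 {(-1, -1): [321.0, 152.3], (-1, 1): [348.6, 178.5], (1, -1): [304.7, 160.8], (1, 1): [331.9, 187.9]}
up 0.115 {(-1, -1): [321.0, 145.0], (-1, 1): [349.1, 171.3], (1, -1): [304.4, 153.5], (1, 1): [332.1, 180.7]}
lo 0.008 {(-1, -1): [320.9, 171.8], (-1, 1): [347.3, 197.8], (1, -1): [305.3, 180.3], (1, 1): [331.3, 207.1]}
lo 0.042 {(-1, -1): [320.9, 163.7], (-1, 1): [347.8, 189.8], (1, -1): [305.0, 172.2], (1, 1): [331.5, 199.1]}
dow [[336.5, 187.2], [316.0, 167.1]] [[325.6, 222.8], [358.2, 233.9]]
150 ..........................................................
154 .............................####.........................
158 ..........................############....................
162 .......................###################................
166 .......................#######################............
170 ............###........###########################........
174 ........##########......###########################.......
178 .........############....#########################........
182 ..........###########.......################..............
186 .............###########......##.#############............
190 ..................###########....#################........
194 ......................###########################.........
198 ..........................#######################.........
202 ..............................############................
206 ..................................#.......................
[[320, 165], [306, 173], [307, 180], [332, 206], [346, 198], [347, 191]]
```

```bash
python3 - <<'E'
from m3 import *
T=load("pics/top7.npz");T0=load("pics/top0.npz")
g=lambda f:cv2.cvtColor(f["img"],cv2.COLOR_RGB2GRAY).astype(float)
def blob(f,p,r=3):
    G=g(f);x,y=map(int,np.round(p))
    for _ in range(3):
        w=G[y-r:y+r+1,x-r:x+r+1];w=np.clip(np.percentile(w,60)-6-w,0,None);yy,xx=np.mgrid[-r:r+1,-r:r+1]
        c=(x+(w*xx).sum()/w.sum(),y+(w*yy).sum()/w.sum()); x,y=map(int,np.round(c))
    return c
tp=lambda u,v:(290+u/4,180+v/4)
sc=[blob(T,tp(*q)) for q in((146,110),(309,166),(107,221),(271,279))]
P=plane(T,sc,.008); print("screws",P,P.mean(0)); d1=P[0]-P[1];print(np.degrees(np.arctan2(d1[1],d1[0])))
dw=[blob(T,tp(*q)) for q in((148,174),(278,216))];P=plane(T,dw,.056);print("dow",P,P.mean(0),np.degrees(np.arctan2(*(P[0]-P[1])[[1,0]])),np.linalg.norm(P[0]-P[1]))
ho=[blob(T0,q) for q in((397.8,222.4),(431.5,225.5))];P=plane(T0,ho,.027);print("hole",P,P.mean(0),np.degrees(np.arctan2(*(P[0]-P[1])[[1,0]])),np.linalg.norm(P[0]-P[1]))
h=cv2.cvtColor(T["img"],cv2.COLOR_RGB2HSV)
k=np.zeros((400,640),np.uint8);k[195:262,305:380]=((h[...,1]<70)|(brown(T)>0))[195:262,305:380]
c=max(cv2.findContours(cv2.morphologyEx(k,cv2.MORPH_CLOSE,np.ones((5,5))),0,1)[0],key=cv2.contourArea).reshape(-1,2)
print("board",np.round(np.hstack(cv2.minAreaRect((plane(T,c,.008)[:,:2]*1000).astype(np.float32))),1))
E
```

```text
screws [[ 0.5511  0.0148  0.008 ]
 [ 0.5118 -0.1034  0.008 ]
 [ 0.4685  0.0423  0.008 ]
 [ 0.4289 -0.0768  0.008 ]] [ 0.4901 -0.0308  0.008 ]
71.56154529015811
dow [[ 0.5019  0.0094  0.056 ]
 [ 0.4745 -0.0776  0.056 ]] [ 0.4882 -0.0341  0.056 ] 72.53435470164362 0.0912486603055435
hole [[ 0.5078 -0.188   0.027 ]
 [ 0.5008 -0.2819  0.027 ]] [ 0.5043 -0.235   0.027 ] 85.73212070589494 0.0941931465526778
board [489.8 -30.1 152.3 102.6  71.7]
```

Call:
{"api": "arm_command", "payload": {"deltas": [[0.8,0.6,5,0,0,0.2,-1],[0,0,6,0,0,0,-1],[0,0,6,0,0,0,-1],[0,0,5,0,0,0,-1],[0,0,4,0,0,0,-1],[0,0,2,0,0,0,-1],[0,0,2,0,0,0,-1],[0,0,2,0,0,0,-1]]}}

```text
time_s: 27.3
eef_pos: [0.4901, -0.0303, 0.0565]
tcp_rot: [0.81, 0.586, 0.001, 0.001]
contact_force: [-0.9, 0.2, -1.5]
finger_gap: 0.0552
gripper_force: 63.8
```

```bash
python3 - <<'E'
from h import *
s=env.read_state();print(s["eef_pos"],s["contact_force"],s["moment"],s["tcp_rot"],s["finger_gap"])
E
```

```text
[ 0.4901399  -0.03027436  0.05645036] [-0.90810244  0.15153689 -1.46773979] [ 0.06397479 -0.03526884 -0.00849058] [8.10181724e-01 5.86178171e-01 5.46124889e-04 6.53737404e-04] 0.05516355635718607
```

Call:
{"api": "arm_command", "payload": {"deltas": [[0,0,1.5,0,0,0,-1],[0,0,1.5,0,0,0,-1],[0,0,1.5,0,0,0,-1],[0,0,1,0,0,0,-1],[0,0,0,0,0,0,-1],[0,0,0,0,0,0,-1],[0,0,0,0,0,0,-1],[0,0,0,0,0,0,-1]]}}

```text
time_s: 28.1
eef_pos: [0.4904, -0.03, 0.051]
tcp_rot: [0.81, 0.586, 0.001, 0.001]
contact_force: [4.1, 4.1, -1.4]
finger_gap: 0.0545
gripper_force: 63.9
```

```bash
python3 - <<'E'
from h import *
s=env.read_state();print(s["eef_pos"],s["contact_force"],s["moment"],s["tcp_rot"],s["finger_gap"])
E
```

```text
[ 0.4904362  -0.02998117  0.05104454] [ 4.12787619  4.1057814  -1.3548322 ] [ 0.71154577 -0.62295199  0.03979615] [8.10238728e-01 5.86098723e-01 1.00113696e-03 6.98382081e-04] 0.054468057958331956
```

Call:
{"api": "arm_command", "payload": {"deltas": [[0.4,0.2,0,0,0,0,-1],[0.5,0.3,0,0,0,0,-1],[0,0,1,0,0,0,-1],[0,0,1,0,0,0,-1],[0,0,1,0,0,0,-1],[0,0,1,0,0,0,-1],[0,0,0,0,0,0,-1],[0,0,0,0,0,0,-1]]}}

```text
time_s: 28.9
eef_pos: [0.4908, -0.0296, 0.047]
tcp_rot: [0.81, 0.586, 0.0, 0.0]
contact_force: [-0.3, 0.8, -3.0]
finger_gap: 0.0553
gripper_force: 63.9
```

```bash
python3 - <<'E'
from h import *
s=env.read_state();print(s["eef_pos"],s["contact_force"],s["moment"],s["tcp_rot"],s["finger_gap"])
E
```

```text
[ 0.49077989 -0.02955077  0.04695047] [-0.32812073  0.78652139 -2.9972326 ] [-0.01908299 -0.00167811 -0.01606588] [8.10188148e-01 5.86169564e-01 4.11142587e-04 4.88823602e-04] 0.055264822378156615
```

Call:
{"api": "arm_command", "payload": {"deltas": [[0,0,1,0,0,0,-1],[0,0,1,0,0,0,-1],[0,0,1,0,0,0,-1],[0,0,0.5,0,0,0,-1],[0,0,0.5,0,0,0,-1],[0,0,0.3,0,0,0,-1],[0,0,0,0,0,0,-1],[0,0,0,0,0,0,-1]]}}

```text
time_s: 29.7
eef_pos: [0.4908, -0.0295, 0.0431]
tcp_rot: [0.81, 0.586, 0.0, 0.001]
contact_force: [-3.7, 0.6, 5.4]
finger_gap: 0.0548
gripper_force: 64.7
```

```bash
python3 - <<'E'
from h import *
s=env.read_state();print(s["eef_pos"],s["contact_force"],s["moment"],s["tcp_rot"],s["finger_gap"])
E
```

```text
[ 0.4908167  -0.02951174  0.0431356 ] [-3.7152473   0.58450925  5.36557866] [ 0.03166096  0.44080737 -0.0166451 ] [8.10141007e-01 5.86234580e-01 4.55799355e-04 5.98400624e-04] 0.054791754626258425
```

Call:
{"api": "arm_command", "payload": {"deltas": [[0,0,0.3,0,0,0,-1],[0,0,0.2,0,0,0,-1],[0,0,0,0,0,0,-1],[0,0,0,0,0,0,-1],[0,0,0,0,0,0,-1],[0,0,0,0,0,0,-1],[0,0,0,0,0,0,-1],[0,0,0,0,0,0,-1]]}}

```text
time_s: 30.5
eef_pos: [0.4908, -0.0295, 0.0431]
tcp_rot: [0.81, 0.586, 0.0, 0.001]
contact_force: [-5.6, 0.5, 11.0]
finger_gap: 0.055
gripper_force: 65.6
```

```bash
python3 - <<'E'
from h import *
s=env.read_state();print(s["eef_pos"],s["contact_force"],s["moment"],s["tcp_rot"],s["finger_gap"])
E
```

```text
[ 0.49081346 -0.02954344  0.0430965 ] [-5.58245758  0.52623847 10.99200611] [ 0.05798797  0.83031997 -0.04013247] [8.10145388e-01 5.86228471e-01 4.45743906e-04 6.56225370e-04] 0.05501386435008127
```

Call:
{"api": "arm_command", "payload": {"deltas": [[-0.1,-0.3,0.2,0,0,0,-1],[0,0,0.1,0,0,0,-1],[0,0,0,0,0,0,-1],[0,0,0,0,0,0,-1],[0,0,0,0,0,0,-1],[0,0,0,0,0,0,-1],[0,0,0,0,0,0,-1],[0,0,0,0,0,0,-1]]}}

```text
time_s: 31.3
eef_pos: [0.4908, -0.0295, 0.0431]
tcp_rot: [0.81, 0.586, 0.001, 0.001]
contact_force: [-5.2, 0.7, 12.9]
finger_gap: 0.055
gripper_force: 65.8
```

```bash
python3 - <<'E'
from m3 import *
for _ in range(3):
    S=shot("scene","pics/sce9.png"); s=env.read_state();print(s["eef_pos"],s["contact_force"],s["moment"],s["finger_gap"])
for y in range(155,212,4): print(y,"".join("#" if v else "." for v in brown(S)[y,298:356]))
# scoop post expected at (.399,.1255), 0..95 mm
X=np.array([[.399,.1255,z] for z in(.03,.06,.09)]); print(proj(S,X).round().tolist(),[S["img"][int(b),int(a)].tolist() for a,b in proj(S,X).round()])
E
```

```text
[ 0.4908 -0.0295  0.0431] [-5.1945  1.7681 14.2823] [ 0.295   0.8064 -0.0743] 0.05497602227114534
[ 0.4908 -0.0295  0.0431] [-4.9312  2.0634 12.9929] [ 0.2837  0.8031 -0.0107] 0.054829936167974574
[ 0.4908 -0.0295  0.0431] [-5.6357  1.6483 14.5192] [ 0.2141  0.8426 -0.0782] 0.05520594289343185
155 ..........................................................
159 ..........................................................
163 ..........................................................
167 .............................#####........................
171 ..........................############....................
175 ........#..............###################................
179 ........####...........#######################............
183 ...........#####........##########################........
187 ...............####....###########################........
191 ...................###############################........
195 .......................##########################.........
199 ...........................####################...........
203 ...............................#########..................
207 ..........................................................
211 ..........................................................
[[391.0, 188.0], [392.0, 181.0], [393.0, 173.0]] [[79, 58, 34], [75, 55, 32], [149, 109, 61]]
```

```bash
python3 -c "
from plant import env
print(env.finish_job())"
```

```text
the job is handed in; nothing more can be done
None
```

The job is handed in: all three balls are in the pocket, the scoop stands on the bench, and the upper half sits flush on its dowels, still held and pressed down with about 14 N by the wrist reading; the bystanders and look-alikes were not touched.

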